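# Close up the tea chest and the sweets box

### The job

Closing time at the tea counter: with the fingertips, gently push both drawers of the tea chest fully home and push the sliding cover of the sweets box fully shut, in any order. Do not slam anything, and neither lift nor shift the tea cup, the mug, the tea tin on the chest or the cookies in the box. Finish clear of everything.

Things in the scene. Friction and masses are not known exactly. Their poses are not given: they have to be found in the camera images.
- tea_chest: Low chest of medium-brown wood, fixed to the counter, 170 mm deep (x), 220 mm wide (y), 100 mm high, with two drawers side by side. Origin: on the counter, under the middle of the front edge of the carcass; its x axis points from the front to the back, its y axis to the left seen from the front, z up. The drawers move along its x axis. The chest may stand left or right of the sweets box, turned up to 0.18 rad.
- drawer_left (a joint): Left drawer (towards the chest's +y): how far it is open, m. 0 = fully home, 0.12 = its outer stop. Pushing along the chest's +x closes it. It moves stiffly (about 2 N), stays where it is left, and meets a hard stop at 0. Filled with packed packets, so there is no room for a finger inside.
- drawer_right (a joint): Right drawer (towards the chest's -y): how far it is open, m; the same as the left one.
- drawer_left_front (a point): Centre of the outer face of the left drawer's front panel, 49 mm above the counter; moves with the drawer. The panel is a flat wooden board 105 mm wide, 84 mm high (7 to 91 mm above the counter), 12 mm thick, without a handle (only a flat dark round mark), laid over the front of the chest: when home the face lies 12 mm in front of the carcass.
- drawer_right_front (a point): Centre of the outer face of the right drawer's front panel; the same as the left one. The two centres are 54.5 mm either side of the chest's middle, so the panels are 4 mm apart when both are home.
- sweets_box: Dark wooden box, fixed to the counter, 158 mm (x) by 190 mm (y) by 131 mm high, its mouth on top closed by a medium-brown wooden sliding cover. Origin: on the counter under the centre of the box. The cover opens along the box's own +y axis; a raised wall at the -y end stops it. Turned up to 0.18 rad.
- cover (a joint): How far the sliding cover is open, m. 0 = fully shut, 0.12 = its outer stop. Pushing its overhanging end along the box's -y closes it. It moves stiffly (about 2 N), stays where it is left, and meets a hard stop at 0.
- cover_end (a point): Middle of the cover's end face that overhangs the box at +y, 123 mm above the counter; moves with the cover. The cover is a flat board 140 mm wide (x), 180 mm long (y), 16 mm thick (115 to 131 mm above the counter), running between two low side rails with their tops level with it. When shut, this end face is flush with the +y end of the box.
- tea_tin: Small metal tin with a paper band, 56 mm across, 75 mm high, standing loose on top of the chest near its back (128 mm behind the carcass front). Origin: centre of its underside. Leave alone.
- tea_cup: Blue ceramic tea cup without a handle, 70 mm across, 60 mm high, standing loose on the counter in the middle, in front of the gap between chest and box. Origin: centre of its underside. Leave alone.
- mug: White mug, 76 mm across, 85 mm high, handle at its +y, standing loose on the counter at the right. Origin: centre of its underside. Leave alone.
- cookie0: Round brown cookie, 54 mm across, 16 mm thick, lying loose on the inner floor of the sweets box (60 mm above the counter), below the cover. Origin: centre of its underside. Leave alone.
- cookie1: Round brown cookie, 54 mm across, 16 mm thick, lying loose on the inner floor of the sweets box (60 mm above the counter), below the cover. Origin: centre of its underside. Leave alone.
- cookie2: Round brown cookie, 54 mm across, 16 mm thick, lying loose on the inner floor of the sweets box (60 mm above the counter), below the cover. Origin: centre of its underside. Leave alone.
There are look-alikes about, which are no part of the job. What is shaped like the sweets_box but purple or red is not meant.

How it is judged:
At the end, for the whole second after the job is handed in: Both drawers and the cover are within 4 mm of fully home and at rest; the tea cup, mug, tin and cookies are within 20 mm of where they stood (value of joint each of drawer_left, drawer_right, cover below 0.004 m and velocity of joint each of drawer_left, drawer_right, cover below 0.01 m/s and distance of each of mug, tea_cup, tea_tin, cookie0, cookie1, cookie2 from where it was at the start of the episode below 0.02 m); the robot touches nothing.
It fails at once if a bystander or a cookie is lifted, carried or shifted by more than 20 mm (not (distance of mug from where it was at the start of the episode below 0.02 m) or not (distance of tea_cup from where it was at the start of the episode below 0.02 m) or not (distance of tea_tin from where it was at the start of the episode below 0.02 m) or not (distance of cookie0 from where it was at the start of the episode below 0.02 m) or not (distance of cookie1 from where it was at the start of the episode below 0.02 m) or not (distance of cookie2 from where it was at the start of the episode below 0.02 m)).
It fails at once if a drawer or the cover is slammed (closing faster than 0.5 m/s) (velocity of joint any of drawer_left, drawer_right, cover below -0.5 m/s).
It also fails if it takes over 64 s, if anything falls off the work surface, if the arm or the gripper's body presses on something with over 40 N, if the wrist force passes 120 N, or if a joint passes its speed limit or range.

### The arm

A 6-joint arm with a two-finger parallel gripper is mounted at the origin on the work surface. World frame = base frame: x ahead of the robot, y to its left, z up, the work surface at z = 0. Lengths are in m, angles in rad, forces in N, time in s.
With the tool pointing down it reaches from about 0.225 to 0.875 m from the base axis. Payload 3.4 kg.
Tool frame: the origin (TCP) lies on the centre line of the jaws, within the pads' length; the fingertips stand 19 mm ahead of it and the grasp point (between the pads) is the TCP; x points along the fingers, z is the direction in which the jaws open and shut, and the axes are right-handed (so a half turn about x gives the same grasp; the last joint's range is limited). The gripper opens to 85 mm and grips with 20 to 120 N. Pads are 22 mm wide; open, the fingers measure 114 mm over their backs; the gripper's body (76 mm by 85 mm) begins 54 mm behind the grasp point. The pads swing forward as they close: fully open they stand 13 mm farther back than shut.
Start: joints at [-0.121, 0.276, 1.505, -0, 1.361, -0.121], TCP at [0.575, -0, 0.25] pointing down, gripper open.
Joint ranges: [-2.89, 2.89], [-0.75, 2.08], [0.22, 2.7], [-1.18, 4.32], [0.11, 2.71], [-2.7, 2.7]. Speed limits (rad/s): [2.57, 2.57, 3.14, 3.14, 3.14, 3.14].

### API

Orientations are given as a unit quaternion [x, y, z, w].
In Python, from bench import manip gives the robot as it stands. The module is installed in compiled form; this text tells all that it offers.
- The arm moves only by the tool play_rows, never from a script. Its argument "rows" is a list of rows, each an object of numbers: "hand": the opening, from 0 (shut) to 1 (fully open); "tx", "ty", "tz": the shift along the tool's x, y, z in mm; "roll": the turn about the tool's x in rad. In form: [{"hand": .., "tx": .., "ty": .., "tz": .., "roll": ..}, ...]. A call has 1 to 5 rows; each row is the pose to reach, as a shift and turn from the pose commanded when the call began, along the tool's axes at that moment; what a row does not reach only later rows make up. A row lasts 1/10 s, in which the tool goes at most 50 mm and 8.59 degrees, less where a joint would pass 70% of its speed; a pose out of reach is approached as far as the arm can. A call with a gripper value outside its range is refused whole. The fingers move at their own pace and stop on an object; "grip_force" is the grip in N (left out, the last holds). Time passes only in rows, so rows that repeat a pose let the fingers close. It gives the time, the measured TCP pose, the force and the opening at its end, in the units of the state.
- manip.sense(): the state, without advancing time (a new reading comes with each control period).
- manip.grab_frame(name): name is "scene" or "side" or "wrist"; returns (picture, depth): 480x640x3 uint8, red, green, blue; 480x640 float32, m along the optical axis (not along the pixel's ray), 0 where there is no reading.
- manip.camera_model(name): a dict with "intrinsics" (3x3 intrinsics, pixels), "rvec" (rotation vector, rad) and "tvec" (3), from world to camera coordinates, as OpenCV has them. Camera axes: x right, y down, z forward; pixel columns grow to the right and rows downward; lengths in m; the calibration is good to about 2 mm. A picture is of the moment at which its call begins: read the wrist's pose just before it. camera_model takes no time and is no camera call; for the wrist camera it gives the pose at the moment of the call.
- manip.hand_in(): hands the job in, once; it reports no verdict.
The state is a dict: "t": time; "joint_positions": joint angles; "dq": joint speeds; "joint_torque": joint torques, N m; "tool_pos": TCP position; "tcp_rot": TCP orientation; "wrist_force": force on the tool from outside, world axes, zero at the start; "moment": the same for the moment, N m; "opening": finger opening in m.
Only numpy, scipy, OpenCV 4.12 (cv2) and the standard library are available. Lean on these libraries where they do the work, as an engineer would, in place of code of your own. Each camera call takes 0.05 s, during which the arm holds its last target.

## Working session

There is one attempt and no reset: what is moved stays moved. The work goes in short steps, Python scripts to look and compute and a tool call to move; the robot and the scene stay as the last step left them, time stands still between calls to the robot, and variables do not carry over. Pictures are saved under pics/ and viewed, and the job is handed in when it is done.

Besides the shell and the picture viewer there is one more tool, called after "Request:" by a JSON object that holds its "api" and its "payload", one argument or row to a line. play_rows: Moves the arm, as the interface text tells. Its arguments: {"type":"object","properties":{"rows":{"type":"array"},"grip_force":{"type":"number"}},"required":["rows"]}

```bash
mkdir -p pics
cat > h.py <<'E'
import numpy as np, cv2
from bench import manip
def pts(name):
    m=manip.camera_model(name); im,d=manip.grab_frame(name)
    K=np.array(m["intrinsics"]);R=cv2.Rodrigues(np.array(m["rvec"],float))[0];t=np.array(m["tvec"],float).reshape(3)
    v,u=np.mgrid[:480,:640]
    r=np.stack([(u-K[0,2])/K[0,0],(v-K[1,2])/K[1,1],np.ones_like(u)],-1)*d[...,None]
    P=(r-t)@R
    P[d==0]=np.nan
    return im,d,P
E
python3 - <<'E'
from h import *
print(manip.sense())
for n in("scene","side"):
    im,d,P=pts(n); cv2.imwrite(f"pics/{n}0.png",im[...,::-1]); np.savez(f"{n}0.npz",im=im,P=P)
    m=manip.camera_model(n);R=cv2.Rodrigues(np.array(m["rvec"],float))[0];print(n,-R.T@np.array(m["tvec"],float).reshape(3),R[2])
E
```

```text
{'t': 0.0, 'joint_positions': array([-1.21017012e-01,  2.76587025e-01,  1.50617964e+00, -1.44166670e-05,
        1.36066112e+00, -1.21007750e-01]), 'dq': array([ 0.00048806,  0.00067556, -0.00019886, -0.00058734, -0.0010752 ,
       -0.00047153]), 'joint_torque': array([ 6.20495921e-04, -4.16768074e+01, -2.45808578e+01, -1.52056768e-04,
        1.11346930e-02,  1.69860516e-05]), 'tool_pos': array([5.74494994e-01, 4.13360581e-05, 2.49425676e-01]), 'tcp_rot': array([7.55826526e-05, 7.07751158e-01, 7.11691722e-05, 7.06461809e-01]), 'wrist_force': array([ 0.38241956, -1.54559254,  0.3607416 ]), 'moment': array([-0.00188023,  0.03878351, -0.03273799]), 'opening': 0.08537925772778672}
scene [0.96206101 0.05125708 1.06244599] [-0.38160963 -0.01159982 -0.9242508 ]
side [0.73420958 0.7766446  1.23390828] [-0.11750045 -0.53498541 -0.83665062]
```

View pics/scene0.png

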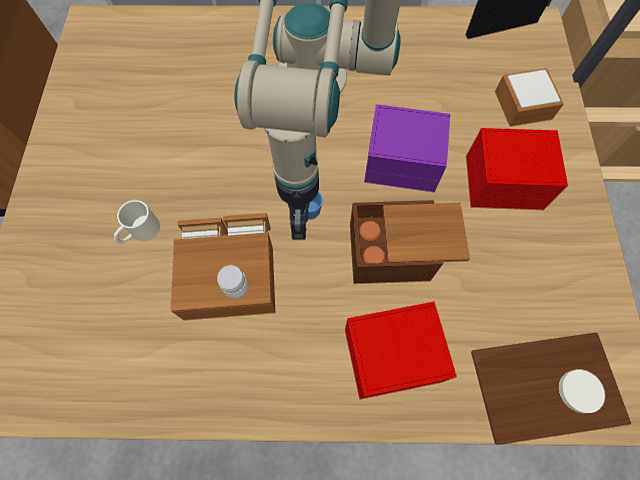

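View pics/side0.png

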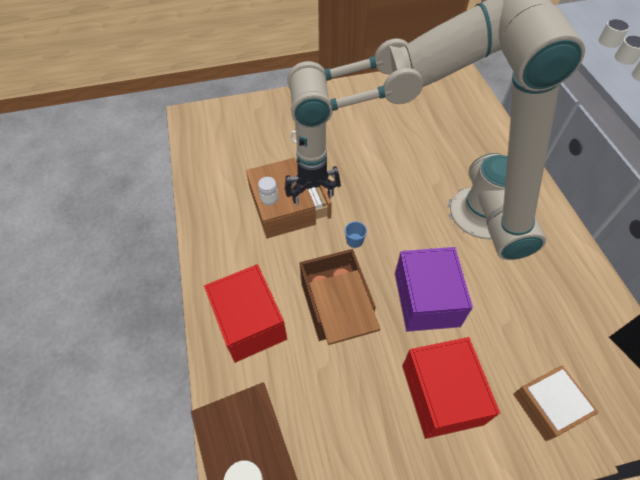

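The scene camera faces the robot, so image right is +y. What could be taken for the sweets box: the dark box with a brown cover (410,240), purple (408,148), red (517,168), red (400,350). By the description I choose (410,240). The chest is at (222,270), its drawer fronts at (200,225) and (246,218). The cup is at (314,205), the mug at (137,220) and the tin at (232,281). The brown board at (550,385) is no box.

Run:
```python
from h import *
f=np.load("scene0.npz");im,P=f["im"],f["P"]
c=np.hstack([cv2.resize(im[180:330,150:290],(400,428)),cv2.resize(im[180:300,340:480],(400,428))])
cv2.imwrite("pics/crop0.png",c[...,::-1])
def rect(name,m):
    q=P[m][:,:2].astype(np.float32); (c,s,a)=cv2.minAreaRect(q); print(name,m.sum(),c,s,a); print(cv2.boxPoints((c,s,a)).round(4).tolist())
v,u=np.mgrid[:480,:640]
x,y,z=P[...,0],P[...,1],P[...,2]
reg=lambda a,b,c_,d:(u>a)&(u<b)&(v>c_)&(v<d)
rect("chesttop",reg(150,290,200,330)&(abs(z-.1)<.004))
rect("fronts/drawers",reg(150,290,200,240)&(abs(z-.091)<.004))
rect("boxtop",reg(340,480,190,300)&(abs(z-.131)<.004))
hsv=cv2.cvtColor(im,cv2.COLOR_RGB2HSV)
rect("cover",reg(340,480,190,300)&(abs(z-.131)<.004)&(hsv[...,2]>110))
for n,r,zz in(("mug",reg(100,170,195,250),.085),("cup",reg(305,325,190,222),.06),("tin",reg(210,255,260,300),.075+.1)):
    m=r&(abs(z-zz)<.004); rect(n,m)
for p in [(178,222),(200,222),(222,221),(224,218),(246,217),(268,215),(230,240),(180,240),(270,240)]: print(p,P[p[1],p[0]].round(4))
```

```text
chesttop 6032 (0.6239610314369202, -0.19124144315719604) (0.21800528466701508, 0.2208404690027237) 5.4549102783203125
[[0.5049999952316284, -0.0917000025510788], [0.5259000062942505, -0.31150001287460327], [0.7429999709129333, -0.290800005197525], [0.722000002861023, -0.07100000232458115]]
fronts/drawers 479 (0.538651168346405, -0.19717800617218018) (0.0646873190999031, 0.21709053218364716) 4.378283500671387
[[0.49810001254081726, -0.09139999747276306], [0.5146999955177307, -0.30790001153945923], [0.579200029373169, -0.3028999865055084], [0.5626000165939331, -0.08649999648332596]]
boxtop 5349 (0.5619149208068848, 0.2381793111562729) (0.15908877551555634, 0.25109896063804626) 2.8385980129241943
[[0.4763000011444092, 0.3596000075340271], [0.4887000024318695, 0.1088000014424324], [0.647599995136261, 0.11670000106096268], [0.6351000070571899, 0.3675000071525574]]
cover 4586 (0.5612872838973999, 0.23855502903461456) (0.15779945254325867, 0.25029200315475464) 2.815587282180786
[[0.4763000011444092, 0.3596999943256378], [0.4885999858379364, 0.10970000177621841], [0.6462000012397766, 0.11739
[... 556 characters left out ...]
953674316, 0.023900000378489494], [0.4293999969959259, 0.048500001430511475]]
tin 457 (0.6868242621421814, -0.15068946778774261) (0.048697538673877716, 0.05064917355775833) 3.0360701084136963
[[0.6611999869346619, -0.1266999989748001], [0.6639000177383423, -0.17730000615119934], [0.7124999761581421, -0.17470000684261322], [0.7098000049591064, -0.12409999966621399]]
(178, 222) [ 0.5249 -0.3048  0.0902]
(200, 222) [ 0.5243 -0.2521  0.0901]
(222, 221) [ 0.5145 -0.2035  0.0754]
(224, 218) [ 0.5138 -0.1954  0.0913]
(246, 217) [ 0.511  -0.1426  0.0922]
(268, 215) [ 0.4619 -0.1036  0.0005]
(230, 240) [ 0.5751 -0.173   0.103 ]
(180, 240) [ 0.5741 -0.2912  0.0974]
(270, 240) [ 0.5521 -0.0877  0.0486]
```

View pics/crop0.png

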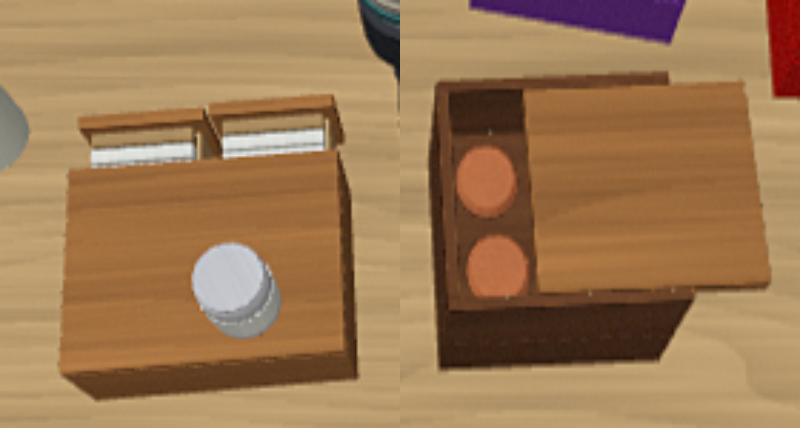

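The crop confirms the choice: the open dark box with two visible cookies and the brown cover slid to the right (+y), and the chest with both drawers partly open. Next I refine the poses.

Run:
```python
from h import *
for n in("scene","side"):
    f=np.load(n+"0.npz");im,P=f["im"],f["P"].reshape(-1,3);hsv=cv2.cvtColor(im,cv2.COLOR_RGB2HSV).reshape(-1,3)
    x,y,z=P.T
    brown=(hsv[:,0]<20)&(hsv[:,1]>100)
    print(n)
    def rect(nm,m,yaw=None):
        q=P[m][:,:2].astype(np.float32)
        if len(q)<10: print(nm,len(q));return
        (c,s,a)=cv2.minAreaRect(q); b=cv2.boxPoints((c,s,a)); print(nm,m.sum(),np.round(c,4),np.round(s,4),round(a,2),b.round(3).tolist())
    ch=(x>.56)&(x<.78)&(y>-.33)&(y<-.05)&(abs(z-.1)<.003); rect("chest",ch)
    dr=(x>.45)&(x<.553)&(y>-.33)&(y<-.05)&(z>.03)&(z<.095)
    L=dr&(y>-.19);Rr=dr&(y<-.205)
    rect("L",L&(z>.087));rect("R",Rr&(z>.087))
    bx=(x>.44)&(x<.68)&(y>.08)&(y<.40)&(abs(z-.131)<.0035);rect("box+cov",bx)
    rect("cov",bx&(y>.235));rect("covonly end",bx&(y>.31))
    t=(y>.25)&(y<.7)&(x<.5)&(z>.03)&((hsv[:,0]<5)|(hsv[:,0]>120)); rect("other boxes",t); print(z[t].max() if t.any() else 0)
```

```text
scene
chest 5582 [ 0.6475 -0.1887] [0.1707 0.2202] 5.45 [[0.5519999861717224, -0.08699999749660492], [0.5730000138282776, -0.3059999942779541], [0.7429999709129333, -0.28999999165534973], [0.722000002861023, -0.07100000232458115]]
L 219 [ 0.5264 -0.1405] [0.0488 0.094 ] 4.44 [[0.49799999594688416, -0.0949999988079071], [0.5059999823570251, -0.1889999955892563], [0.5540000200271606, -0.1850000023841858], [0.546999990940094, -0.09200000017881393]]
R 227 [ 0.5338 -0.2554] [0.038  0.1022] 2.82 [[0.5120000243186951, -0.20499999821186066], [0.5170000195503235, -0.3070000112056732], [0.5550000071525574, -0.3050000071525574], [0.550000011920929, -0.2029999941587448]]
box+cov 5235 [0.5619 0.2382] [0.1591 0.2511] 2.84 [[0.47600001096725464, 0.36000001430511475], [0.48899999260902405, 0.10899999737739563], [0.6480000019073486, 0.11699999868869781], [0.6349999904632568, 0.36800000071525574]]
cov 3350 [0.5591 0.2979] [0.1591 0.1317] 2.35 [[0.47699999809265137, 0.36000001430511475], [0.4819999933242798, 0.2290000021457672], [0.640999972820282, 0.23499999940395355], [0.6359999775886536, 0.367000013
[... 1145 characters left out ...]
9999594688416]]
cov 2472 [0.5594 0.301 ] [0.1585 0.1359] 1.78 [[0.4779999852180481, 0.3659999966621399], [0.4819999933242798, 0.23100000619888306], [0.640999972820282, 0.23600000143051147], [0.6359999775886536, 0.3709999918937683]]
covonly end 1067 [0.5609 0.3389] [0.1482 0.0602] 1.78 [[0.4860000014305115, 0.367000013589859], [0.4880000054836273, 0.3070000112056732], [0.6359999775886536, 0.3109999895095825], [0.6340000033378601, 0.3709999918937683]]
other boxes 9891 [0.1235 0.4604] [0.395  0.6249] 83.33 [[-0.20999999344348907, 0.3009999990463257], [0.41100001335144043, 0.2280000001192093], [0.4569999873638153, 0.6200000047683716], [-0.164000004529953, 0.6930000185966492]]
0.14820578416433017
```

Request:
{"api": "play_rows", "payload": {
  "rows": [
    {"hand":0,"tx":0,"ty":45,"tz":-4,"roll":0},
    {"hand":0,"tx":0,"ty":90,"tz":-8,"roll":0},
    {"hand":0,"tx":0,"ty":135,"tz":-12,"roll":0},
    {"hand":0,"tx":0,"ty":180,"tz":-16,"roll":0},
    {"hand":0,"tx":0,"ty":225,"tz":-20,"roll":0}
  ],
  "grip_force": 40
}}

```text
t: 0.6
tool_pos: [0.5544, 0.2266, 0.2499]
tcp_rot: [-0.0, 0.707, -0.0, 0.707]
wrist_force: [0.3, 1.0, -0.6]
opening: 0.0124
```

Request:
{"api": "play_rows", "payload": {
  "rows": [
    {"hand":0,"tx":0,"ty":45,"tz":0,"roll":0},
    {"hand":0,"tx":0,"ty":90,"tz":0,"roll":0},
    {"hand":0,"tx":0,"ty":135,"tz":0,"roll":0},
    {"hand":0,"tx":0,"ty":170,"tz":0,"roll":0},
    {"hand":0,"tx":0,"ty":185,"tz":0,"roll":0}
  ]
}}

```text
t: 1.1
tool_pos: [0.5542, 0.4133, 0.2491]
tcp_rot: [-0.001, 0.708, 0.001, 0.707]
wrist_force: [0.7, -0.7, -0.9]
opening: -0.0001
```

Request:
{"api": "play_rows", "payload": {
  "rows": [
    {"hand":0,"tx":30,"ty":0,"tz":0,"roll":0},
    {"hand":0,"tx":60,"ty":0,"tz":0,"roll":0},
    {"hand":0,"tx":90,"ty":0,"tz":0,"roll":0},
    {"hand":0,"tx":114,"ty":0,"tz":0,"roll":0},
    {"hand":0,"tx":114,"ty":0,"tz":0,"roll":0}
  ]
}}

```text
t: 1.6
tool_pos: [0.5527, 0.4075, 0.1318]
tcp_rot: [-0.002, 0.71, -0.002, 0.704]
wrist_force: [0.0, -0.3, 0.3]
opening: 0.0002
```

Run:
```python
from h import *
s=manip.sense();print(s["tool_pos"],s["wrist_force"],s["opening"])
for n in("scene","side"):
    im,d,P=pts(n); cv2.imwrite(f"pics/{n}1.png",im[...,::-1])
```

```text
[0.55269855 0.40748948 0.13184123] [ 0.04556078 -0.32927898  0.25291928] 0.00017495577320636698
```

View pics/scene1.png

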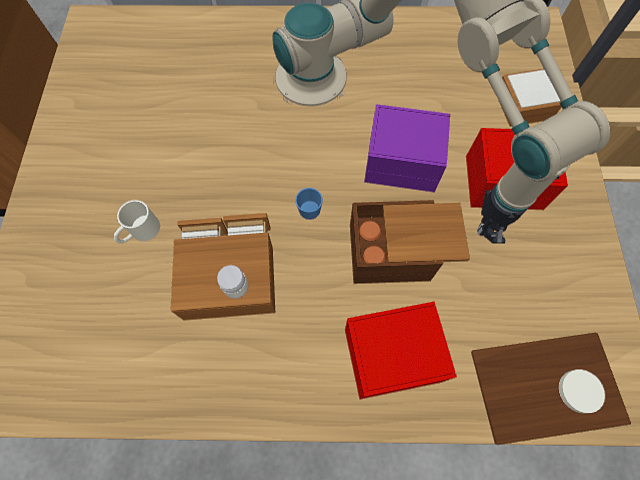

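View pics/side1.png

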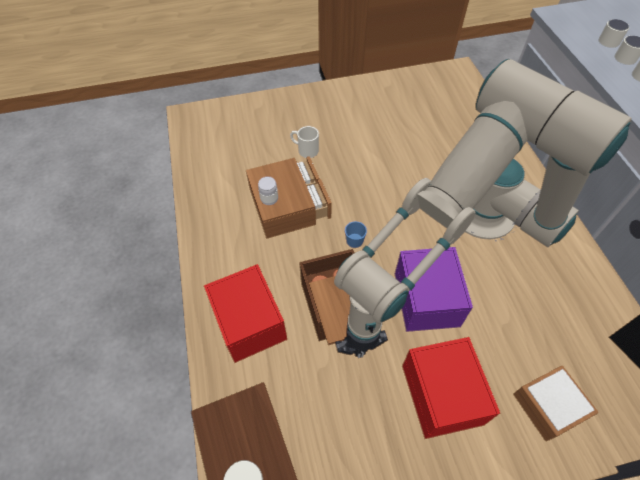

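The fingers are shut at about (490,228), just beyond the cover's end at (467,232) and clear of the red box. I push along -y in small steps, 4 mm higher.

Request:
{"api": "play_rows", "payload": {
  "rows": [
    {"hand":0,"tx":-4,"ty":-5,"tz":0,"roll":0},
    {"hand":0,"tx":-4,"ty":-10,"tz":0,"roll":0},
    {"hand":0,"tx":-4,"ty":-15,"tz":1,"roll":0},
    {"hand":0,"tx":-4,"ty":-20,"tz":1,"roll":0},
    {"hand":0,"tx":-4,"ty":-25,"tz":1,"roll":0}
  ]
}}

```text
t: 2.2
tool_pos: [0.5562, 0.3844, 0.1407]
tcp_rot: [0.0, 0.707, -0.0, 0.707]
wrist_force: [-0.1, 0.1, -0.3]
opening: -0.0002
```

Request:
{"api": "play_rows", "payload": {
  "rows": [
    {"hand":0,"tx":0,"ty":-5,"tz":0,"roll":0},
    {"hand":0,"tx":0,"ty":-10,"tz":0,"roll":0},
    {"hand":0,"tx":0,"ty":-15,"tz":1,"roll":0},
    {"hand":0,"tx":0,"ty":-20,"tz":1,"roll":0},
    {"hand":0,"tx":0,"ty":-25,"tz":1,"roll":0}
  ]
}}

```text
t: 2.7
tool_pos: [0.5569, 0.36, 0.1403]
tcp_rot: [0.0, 0.707, 0.0, 0.707]
wrist_force: [-0.6, 1.4, 0.5]
opening: 0.0002
```

Request:
{"api": "play_rows", "payload": {
  "rows": [
    {"hand":0,"tx":0,"ty":-5,"tz":0,"roll":0},
    {"hand":0,"tx":0,"ty":-10,"tz":0,"roll":0},
    {"hand":0,"tx":0,"ty":-15,"tz":1,"roll":0},
    {"hand":0,"tx":0,"ty":-20,"tz":1,"roll":0},
    {"hand":0,"tx":0,"ty":-25,"tz":1,"roll":0}
  ]
}}

```text
t: 3.2
tool_pos: [0.5581, 0.3346, 0.1403]
tcp_rot: [-0.0, 0.707, -0.0, 0.707]
wrist_force: [0.4, 2.3, -0.6]
opening: -0.0001
```

Request:
{"api": "play_rows", "payload": {
  "rows": [
    {"hand":0,"tx":0,"ty":-3,"tz":0,"roll":0},
    {"hand":0,"tx":0,"ty":-6,"tz":0,"roll":0},
    {"hand":0,"tx":0,"ty":-9,"tz":0,"roll":0},
    {"hand":0,"tx":0,"ty":-12,"tz":1,"roll":0},
    {"hand":0,"tx":0,"ty":-14,"tz":1,"roll":0}
  ]
}}

```text
t: 3.7
tool_pos: [0.5588, 0.3207, 0.1403]
tcp_rot: [-0.0, 0.707, -0.0, 0.707]
wrist_force: [-0.7, 2.1, -0.3]
opening: 0.0001
```

Request:
{"api": "play_rows", "payload": {
  "rows": [
    {"hand":0,"tx":0,"ty":-1,"tz":0,"roll":0},
    {"hand":0,"tx":0,"ty":-2,"tz":0,"roll":0},
    {"hand":0,"tx":0,"ty":-3,"tz":0,"roll":0}
  ]
}}

```text
t: 4.0
tool_pos: [0.5589, 0.318, 0.1403]
tcp_rot: [-0.0, 0.707, 0.0, 0.707]
wrist_force: [-1.0, 2.5, 0.4]
opening: 0.0002
```

Request:
{"api": "play_rows", "payload": {
  "rows": [
    {"hand":0,"tx":0,"ty":-1,"tz":0,"roll":0},
    {"hand":0,"tx":0,"ty":-2,"tz":0,"roll":0},
    {"hand":0,"tx":0,"ty":-3,"tz":0,"roll":0}
  ]
}}

```text
t: 4.3
tool_pos: [0.559, 0.3157, 0.1403]
tcp_rot: [0.001, 0.707, 0.001, 0.707]
wrist_force: [-1.0, 6.1, -1.0]
opening: 0.0001
```

Request:
{"api": "play_rows", "payload": {
  "rows": [
    {"hand":0,"tx":0,"ty":-1,"tz":0,"roll":0},
    {"hand":0,"tx":0,"ty":-2,"tz":0,"roll":0}
  ]
}}

```text
t: 4.5
tool_pos: [0.559, 0.3156, 0.1404]
tcp_rot: [0.002, 0.707, 0.002, 0.707]
wrist_force: [-1.9, 10.0, -2.1]
opening: 0.0003
```

Run:
```python
from h import *
s=manip.sense();print(s["tool_pos"],s["wrist_force"])
im,d,P=pts("scene"); cv2.imwrite("pics/c2.png",cv2.resize(im[180:310,330:510],(800,578))[...,::-1])
```

```text
[0.55900123 0.3155892  0.140403  ] [-1.94393798 10.02497682 -2.06568564]
```

View pics/c2.png

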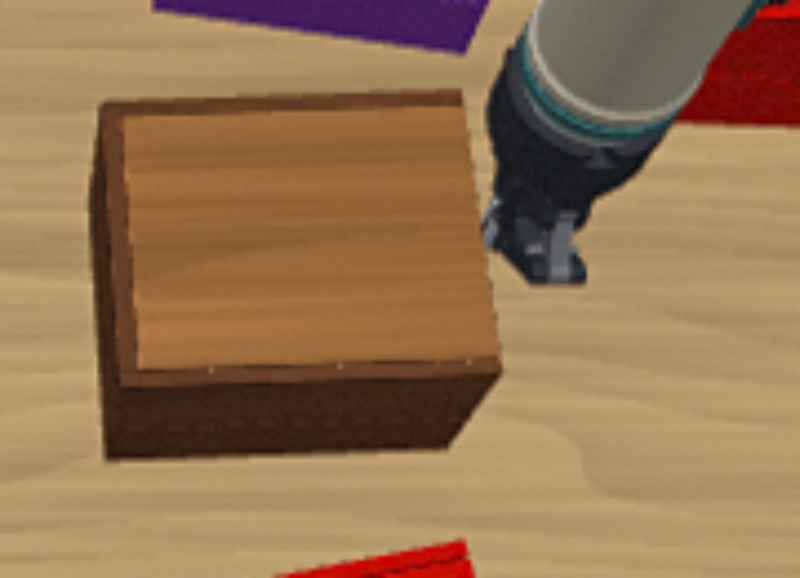

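The cover is shut: its end is flush with the box end (crop 465–500, 100–365), and the force rose to 10 N at the stop. I back off, rise, and go over to the left drawer.

Request:
{"api": "play_rows", "payload": {
  "rows": [
    {"hand":0,"tx":0,"ty":15,"tz":0,"roll":0},
    {"hand":0,"tx":0,"ty":35,"tz":0,"roll":0},
    {"hand":0,"tx":-40,"ty":35,"tz":0,"roll":0},
    {"hand":0,"tx":-80,"ty":35,"tz":0,"roll":0},
    {"hand":0,"tx":-110,"ty":35,"tz":0,"roll":0}
  ]
}}

```text
t: 5.05
tool_pos: [0.5598, 0.3493, 0.2528]
tcp_rot: [-0.0, 0.706, 0.0, 0.708]
wrist_force: [-0.0, 0.8, 0.9]
opening: -0.0004
```

Request:
{"api": "play_rows", "payload": {
  "rows": [
    {"hand":0,"tx":0,"ty":-40,"tz":-8,"roll":0},
    {"hand":0,"tx":0,"ty":-80,"tz":-16,"roll":0},
    {"hand":0,"tx":0,"ty":-120,"tz":-24,"roll":0},
    {"hand":0,"tx":0,"ty":-160,"tz":-32,"roll":0},
    {"hand":0,"tx":0,"ty":-200,"tz":-40,"roll":0}
  ]
}}

```text
t: 5.55
tool_pos: [0.5191, 0.1471, 0.2506]
tcp_rot: [-0.001, 0.707, -0.0, 0.707]
wrist_force: [0.5, 0.1, 0.3]
opening: 0.0
```

Request:
{"api": "play_rows", "payload": {
  "rows": [
    {"hand":0,"tx":0,"ty":-40,"tz":-8,"roll":0},
    {"hand":0,"tx":0,"ty":-80,"tz":-16,"roll":0},
    {"hand":0,"tx":0,"ty":-120,"tz":-24,"roll":0},
    {"hand":0,"tx":0,"ty":-160,"tz":-32,"roll":0},
    {"hand":0,"tx":0,"ty":-200,"tz":-40,"roll":0}
  ]
}}

```text
t: 6.05
tool_pos: [0.4793, -0.0534, 0.2508]
tcp_rot: [-0.001, 0.707, -0.0, 0.707]
wrist_force: [0.9, 1.1, 0.1]
opening: 0.0
```

Request:
{"api": "play_rows", "payload": {
  "rows": [
    {"hand":0,"tx":0,"ty":-40,"tz":-8,"roll":0},
    {"hand":0,"tx":0,"ty":-75,"tz":-14,"roll":0},
    {"hand":0,"tx":0,"ty":-93,"tz":-19,"roll":0},
    {"hand":0,"tx":0,"ty":-93,"tz":-19,"roll":0}
  ]
}}

```text
t: 6.45
tool_pos: [0.4603, -0.1473, 0.2506]
tcp_rot: [0.0, 0.707, -0.002, 0.707]
wrist_force: [-0.0, 0.9, -1.0]
opening: 0.0
```

Request:
{"api": "play_rows", "payload": {
  "rows": [
    {"hand":0,"roll":0.14,"tx":0,"ty":0,"tz":0},
    {"hand":0,"roll":0.28,"tx":0,"ty":0,"tz":0},
    {"hand":0,"roll":0.42,"tx":0,"ty":0,"tz":0},
    {"hand":0,"roll":0.56,"tx":0,"ty":0,"tz":0},
    {"hand":0,"roll":0.7,"tx":0,"ty":0,"tz":0}
  ]
}}

```text
t: 6.95
tool_pos: [0.4607, -0.1438, 0.2505]
tcp_rot: [0.244, 0.664, -0.244, 0.664]
wrist_force: [1.2, -0.3, -0.2]
opening: 0.0002
```

Request:
{"api": "play_rows", "payload": {
  "rows": [
    {"hand":0,"roll":0.14,"tx":0,"ty":0,"tz":0},
    {"hand":0,"roll":0.28,"tx":0,"ty":0,"tz":0},
    {"hand":0,"roll":0.42,"tx":0,"ty":0,"tz":0},
    {"hand":0,"roll":0.56,"tx":0,"ty":0,"tz":0},
    {"hand":0,"roll":0.7,"tx":0,"ty":0,"tz":0}
  ]
}}

```text
t: 7.45
tool_pos: [0.4608, -0.1437, 0.2505]
tcp_rot: [0.457, 0.54, -0.457, 0.54]
wrist_force: [0.2, 0.2, -0.7]
opening: -0.0002
```

Request:
{"api": "play_rows", "payload": {
  "rows": [
    {"hand":0,"roll":0.076,"tx":0,"ty":0,"tz":0},
    {"hand":0,"roll":0.076,"tx":0,"ty":0,"tz":0}
  ]
}}

```text
t: 7.65
tool_pos: [0.4607, -0.1439, 0.2505]
tcp_rot: [0.475, 0.523, -0.475, 0.524]
wrist_force: [0.3, -0.4, 0.5]
opening: -0.0
```

Run:
```python
from h import *
from scipy.spatial.transform import Rotation as R
s=manip.sense();print(s["tool_pos"],s["wrist_force"],s["joint_positions"]);print(R.from_quat(s["tcp_rot"]).as_matrix().round(3))
im,d,P=pts("scene"); cv2.imwrite("pics/s3.png",im[...,::-1])
x,y,z=P[...,0],P[...,1],P[...,2]
for n,a,b in(("L",-.19,-.09),("R",-.31,-.205)):
    m=(x>.45)&(x<.553)&(y>a)&(y<b)&(z>.084)&(z<.094);print(n,m.sum(),np.nanpercentile((x+.095*(y+.197))[m],[0,2,5,50]))
```

```text
[ 0.46067422 -0.14387986  0.25050614] [ 0.263027   -0.44287597  0.48351962] [-4.47041546e-01  1.35867308e-01  1.68998840e+00  2.55625922e-05
  1.31552650e+00  1.02717696e+00]
[[ 0.     0.995  0.096]
 [-0.     0.096 -0.995]
 [-1.     0.     0.   ]]
L 406 [0.50594633 0.50777322 0.50916036 0.5198661 ]
R 367 [0.50942251 0.5107764  0.51191838 0.52226964]
```

View pics/s3.png

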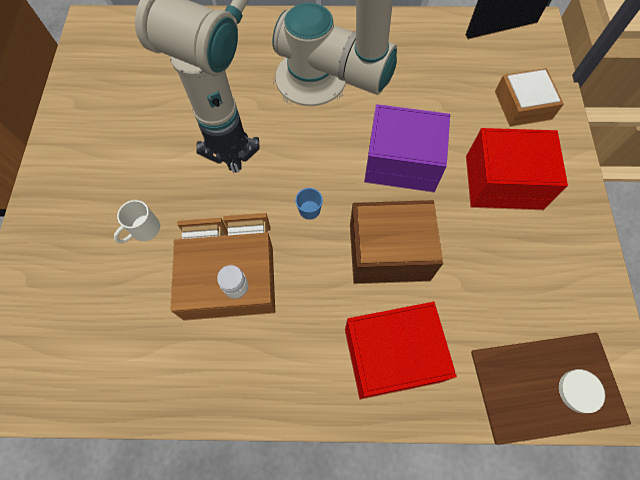

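The cover is closed, and the cup, mug and tin have not moved. The tool's y is aligned with the chest's x. I go down in front of the left drawer.

Request:
{"api": "play_rows", "payload": {
  "rows": [
    {"hand":0,"tx":45,"ty":0,"tz":6,"roll":0},
    {"hand":0,"tx":90,"ty":0,"tz":6,"roll":0},
    {"hand":0,"tx":135,"ty":0,"tz":6,"roll":0},
    {"hand":0,"tx":165,"ty":0,"tz":6,"roll":0},
    {"hand":0,"tx":180,"ty":0,"tz":6,"roll":0}
  ]
}}

```text
t: 8.2
tool_pos: [0.4591, -0.1496, 0.0676]
tcp_rot: [0.475, 0.525, -0.476, 0.522]
wrist_force: [-0.2, 0.5, -0.1]
opening: -0.0002
```

Request:
{"api": "play_rows", "payload": {
  "rows": [
    {"hand":0,"tx":0,"ty":5,"tz":0,"roll":0},
    {"hand":0,"tx":0,"ty":10,"tz":0,"roll":0},
    {"hand":0,"tx":0,"ty":15,"tz":0,"roll":0},
    {"hand":0,"tx":0,"ty":20,"tz":0,"roll":0},
    {"hand":0,"tx":0,"ty":25,"tz":0,"roll":0}
  ]
}}

```text
t: 8.7
tool_pos: [0.4867, -0.1488, 0.0713]
tcp_rot: [0.476, 0.522, -0.475, 0.524]
wrist_force: [0.7, -0.1, -0.2]
opening: -0.0002
```

Request:
{"api": "play_rows", "payload": {
  "rows": [
    {"hand":0,"tx":0,"ty":5,"tz":0,"roll":0},
    {"hand":0,"tx":0,"ty":10,"tz":0,"roll":0},
    {"hand":0,"tx":0,"ty":15,"tz":0,"roll":0},
    {"hand":0,"tx":0,"ty":20,"tz":0,"roll":0},
    {"hand":0,"tx":0,"ty":25,"tz":0,"roll":0}
  ]
}}

```text
t: 9.2
tool_pos: [0.5107, -0.1464, 0.0711]
tcp_rot: [0.476, 0.523, -0.476, 0.523]
wrist_force: [-1.5, -0.3, 5.0]
opening: -0.0002
```

Request:
{"api": "play_rows", "payload": {
  "rows": [
    {"hand":0,"tx":0,"ty":4,"tz":0,"roll":0},
    {"hand":0,"tx":0,"ty":8,"tz":0,"roll":0},
    {"hand":0,"tx":0,"ty":12,"tz":0,"roll":0},
    {"hand":0,"tx":0,"ty":15,"tz":0,"roll":0}
  ]
}}

```text
t: 9.6
tool_pos: [0.5257, -0.145, 0.071]
tcp_rot: [0.476, 0.523, -0.476, 0.523]
wrist_force: [-2.4, -1.0, 6.0]
opening: 0.0001
```

Request:
{"api": "play_rows", "payload": {
  "rows": [
    {"hand":0,"tx":0,"ty":2,"tz":0,"roll":0},
    {"hand":0,"tx":0,"ty":4,"tz":0,"roll":0},
    {"hand":0,"tx":0,"ty":6,"tz":0,"roll":0}
  ]
}}

```text
t: 9.9
tool_pos: [0.5316, -0.1445, 0.0711]
tcp_rot: [0.476, 0.523, -0.476, 0.523]
wrist_force: [-1.6, -0.5, 4.8]
opening: -0.0001
```

Request:
{"api": "play_rows", "payload": {
  "rows": [
    {"hand":0,"tx":0,"ty":1,"tz":0,"roll":0},
    {"hand":0,"tx":0,"ty":2,"tz":0,"roll":0},
    {"hand":0,"tx":0,"ty":3,"tz":0,"roll":0}
  ]
}}

```text
t: 10.2
tool_pos: [0.5326, -0.1443, 0.0711]
tcp_rot: [0.474, 0.524, -0.477, 0.523]
wrist_force: [-7.4, -1.9, 10.1]
opening: 0.0003
```

Request:
{"api": "play_rows", "payload": {
  "rows": [
    {"hand":0,"tx":0,"ty":1,"tz":0,"roll":0},
    {"hand":0,"tx":0,"ty":2,"tz":0,"roll":0}
  ]
}}

```text
t: 10.4
tool_pos: [0.5326, -0.1443, 0.0711]
tcp_rot: [0.473, 0.525, -0.477, 0.522]
wrist_force: [-12.5, -3.8, 13.2]
opening: 0.0
```

Request:
{"api": "play_rows", "payload": {
  "rows": [
    {"hand":0,"tx":0,"ty":-15,"tz":0,"roll":0},
    {"hand":0,"tx":0,"ty":-40,"tz":0,"roll":0},
    {"hand":0,"tx":0,"ty":-67,"tz":0,"roll":0},
    {"hand":0,"tx":0,"ty":-67,"tz":40,"roll":0},
    {"hand":0,"tx":0,"ty":-67,"tz":80,"roll":0}
  ]
}}

```text
t: 10.9
tool_pos: [0.4765, -0.2296, 0.0705]
tcp_rot: [0.475, 0.524, -0.475, 0.523]
wrist_force: [1.3, -0.9, 0.6]
opening: 0.0002
```

Request:
{"api": "play_rows", "payload": {
  "rows": [
    {"hand":0,"tx":0,"ty":0,"tz":20,"roll":0},
    {"hand":0,"tx":0,"ty":0,"tz":29,"roll":0},
    {"hand":0,"tx":0,"ty":5,"tz":29,"roll":0},
    {"hand":0,"tx":0,"ty":10,"tz":29,"roll":0},
    {"hand":0,"tx":0,"ty":15,"tz":29,"roll":0}
  ]
}}

```text
t: 11.4
tool_pos: [0.4951, -0.2556, 0.0702]
tcp_rot: [0.476, 0.524, -0.475, 0.523]
wrist_force: [0.1, -0.5, -0.0]
opening: 0.0002
```

Run:
```python
from h import *
s=manip.sense();print(s["tool_pos"],s["wrist_force"])
im,d,P=pts("scene"); cv2.imwrite("pics/s4.png",im[...,::-1])
```

```text
[ 0.49508204 -0.25562292  0.07016834] [ 0.11897991 -0.53456525 -0.02438665]
```

View pics/s4.png

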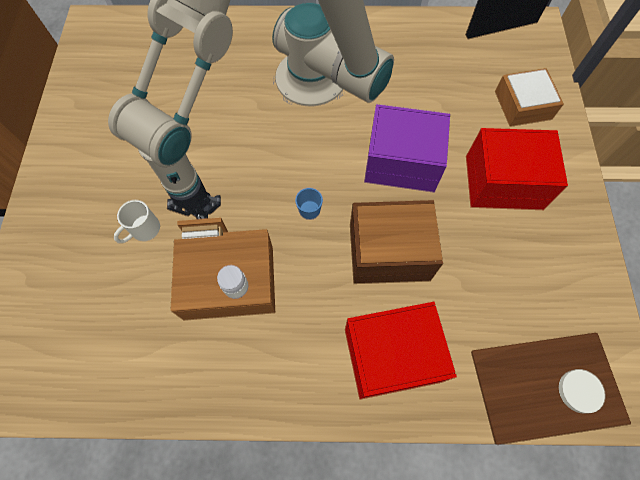

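The left drawer is home, and the fingers stand in front of the right one at (195,215). The mug is untouched. I push.

Request:
{"api": "play_rows", "payload": {
  "rows": [
    {"hand":0,"tx":0,"ty":5,"tz":0,"roll":0},
    {"hand":0,"tx":0,"ty":10,"tz":0,"roll":0},
    {"hand":0,"tx":0,"ty":15,"tz":0,"roll":0},
    {"hand":0,"tx":0,"ty":20,"tz":0,"roll":0},
    {"hand":0,"tx":0,"ty":25,"tz":0,"roll":0}
  ]
}}

```text
t: 11.95
tool_pos: [0.5196, -0.2544, 0.0701]
tcp_rot: [0.476, 0.524, -0.476, 0.523]
wrist_force: [-2.9, 1.1, -0.6]
opening: -0.0001
```

Request:
{"api": "play_rows", "payload": {
  "rows": [
    {"hand":0,"tx":0,"ty":4,"tz":0,"roll":0},
    {"hand":0,"tx":0,"ty":8,"tz":0,"roll":0},
    {"hand":0,"tx":0,"ty":12,"tz":0,"roll":0},
    {"hand":0,"tx":0,"ty":15,"tz":0,"roll":0},
    {"hand":0,"tx":0,"ty":18,"tz":0,"roll":0}
  ]
}}

```text
t: 12.45
tool_pos: [0.5378, -0.2532, 0.0702]
tcp_rot: [0.476, 0.523, -0.476, 0.523]
wrist_force: [-2.3, 0.2, -0.7]
opening: -0.0
```

Request:
{"api": "play_rows", "payload": {
  "rows": [
    {"hand":0,"tx":0,"ty":1,"tz":0,"roll":0},
    {"hand":0,"tx":0,"ty":2,"tz":0,"roll":0},
    {"hand":0,"tx":0,"ty":3,"tz":0,"roll":0},
    {"hand":0,"tx":0,"ty":4,"tz":0,"roll":0}
  ]
}}

```text
t: 12.85
tool_pos: [0.5416, -0.2529, 0.0704]
tcp_rot: [0.476, 0.523, -0.476, 0.523]
wrist_force: [-1.8, -1.9, -1.1]
opening: 0.0001
```

Request:
{"api": "play_rows", "payload": {
  "rows": [
    {"hand":0,"tx":0,"ty":1,"tz":0,"roll":0},
    {"hand":0,"tx":0,"ty":2,"tz":0,"roll":0},
    {"hand":0,"tx":0,"ty":3,"tz":0,"roll":0}
  ]
}}

```text
t: 13.15
tool_pos: [0.5418, -0.2528, 0.0703]
tcp_rot: [0.474, 0.525, -0.477, 0.522]
wrist_force: [-10.8, -3.5, 3.4]
opening: 0.0001
```

The stop is reached, with the force rising. I retract and rise clear.

Request:
{"api": "play_rows", "payload": {
  "rows": [
    {"hand":0,"tx":0,"ty":-15,"tz":0,"roll":0},
    {"hand":0,"tx":0,"ty":-40,"tz":0,"roll":0},
    {"hand":0,"tx":0,"ty":-65,"tz":0,"roll":0},
    {"hand":0,"tx":-40,"ty":-75,"tz":0,"roll":0},
    {"hand":0,"tx":-80,"ty":-80,"tz":0,"roll":0}
  ]
}}

```text
t: 13.65
tool_pos: [0.4633, -0.2595, 0.1504]
tcp_rot: [0.476, 0.524, -0.476, 0.522]
wrist_force: [1.1, -0.9, 0.4]
opening: -0.0001
```

Request:
{"api": "play_rows", "payload": {
  "rows": [
    {"hand":0,"tx":-40,"ty":-20,"tz":0,"roll":0},
    {"hand":0,"tx":-80,"ty":-40,"tz":0,"roll":0},
    {"hand":0,"tx":-110,"ty":-60,"tz":0,"roll":0},
    {"hand":0,"tx":-110,"ty":-60,"tz":0,"roll":0},
    {"hand":0,"tx":-110,"ty":-60,"tz":0,"roll":0}
  ]
}}

```text
t: 14.15
tool_pos: [0.4056, -0.266, 0.2612]
tcp_rot: [0.476, 0.521, -0.476, 0.524]
wrist_force: [0.6, 0.4, -0.5]
opening: -0.0
```

Run:
```python
from h import *
s=manip.sense();print(s["t"],s["tool_pos"],s["wrist_force"])
im,d,P=pts("scene"); cv2.imwrite("pics/s5.png",im[...,::-1])
x,y,z=P[...,0],P[...,1],P[...,2]
for n,a,b in(("L",-.19,-.09),("R",-.31,-.205)):
    m=(x>.45)&(x<.56)&(y>a)&(y<b)&(z>.082)&(z<.094);q=(x+.095*(y+.197))[m];print(n,m.sum(),np.percentile(q,[2,10,50]))
m=(x>.44)&(x<.68)&(y>.08)&(y<.40)&(abs(z-.131)<.0035);print(cv2.minAreaRect(P[m][:,:2].astype(np.float32)))
p0=np.load("scene0.npz")["P"]
for n,P_ in(("0",p0),("now",P)):
    X,Y,Z=P_[...,0],P_[...,1],P_[...,2]
    m=(X>.43)&(X<.57)&(Y>-.5)&(Y<-.35)&(abs(Z-.085)<.004);t=(X>.64)&(X<.75)&(Y>-.2)&(Y<-.1)&(abs(Z-.175)<.004);c=(X>.4)&(X<.52)&(Y>-.03)&(Y<.08)&(abs(Z-.06)<.004)
    print(n,[P_[k].mean(0).round(4) for k in(m,t,c)])
```

```text
14.15 [ 0.40558343 -0.26599016  0.26122017] [ 0.63076015  0.41734509 -0.46836281]
L 130 [0.54996667 0.55151657 0.55425148]
R 61 [0.5500043  0.55116463 0.55325485]
((0.5634562969207764, 0.20768988132476807), (0.16070251166820526, 0.19043992459774017), 2.6477088928222656)
0 [array([ 0.5037, -0.4202,  0.0846]), array([ 0.687 , -0.1502,  0.1752]), array([0.4577, 0.025 , 0.0597])]
now [array([ 0.5028, -0.4204,  0.0846]), array([ 0.6869, -0.1502,  0.1753]), array([0.4459, 0.0046, 0.0598])]
```

View pics/s5.png

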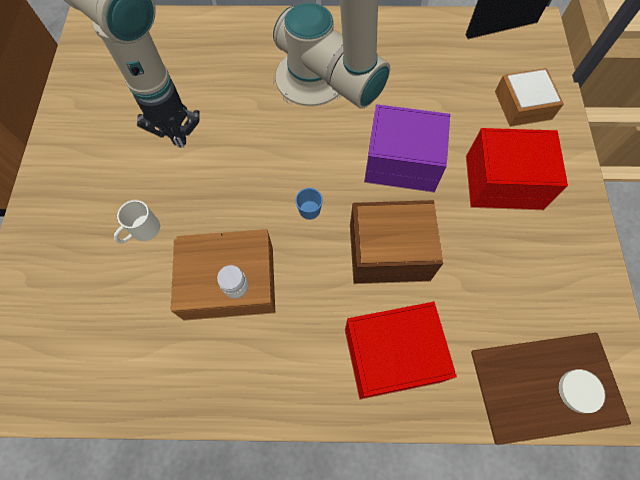

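Both drawer faces lie at the home line (0.550 m against 0.5505 m expected). The box top now measures 190 mm long, so the cover is shut. The cup is at (309,203), where it also stood in picture 1; at the start the arm hid half of it, which explains the different mean. The arm is clear.

Run:
```python
from bench import manip
print(manip.hand_in())
```

```text
the job is handed in; nothing more can be done
None
```

I pushed the sweets-box cover and then the left and right drawers home with shut fingertips, at about 50 mm/s and slower near the end. I stopped each push at the force rise of its hard stop, about 10–13 N along the push (up to 18 N in all, on the left drawer). I handed in after about 14 s, with the arm retracted.

**Joints:** Both drawer faces lie within about 1 mm of the expected home line. The box top with its cover measures 190 mm, which means shut.

**Bystanders:** The mug and tin are within 1 mm of where they started. The cup's numerical comparison disagreed by about 24 mm, because the arm half hid it in the first picture. In the pictures with a clear view it sits at the same pixel throughout. The cookies lie under the closed cover and could not be checked afterwards, but nothing reached into the box.

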